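Twist the empty sorting cup off its stack

ROBOT

A 6-joint arm with a two-finger parallel gripper is mounted at the origin on the work surface. World frame = base frame: x ahead of the robot, y to its left, z up, the work surface at z = 0. Lengths are in m, angles in rad, forces in N, time in s.
With the tool pointing down it reaches from about 0.425 to 0.95 m from the base axis. Payload 3.5 kg.
Tool frame: the origin (TCP) lies at the very end of the fingers, on their centre line; the grasp point (between the pads) lies 19 mm behind it; y points along the fingers, z is the direction in which the jaws open and shut, and the axes are right-handed (so a half turn about y gives the same grasp; the last joint's range is limited). The gripper opens to 85 mm and grips with 20 to 120 N. Pads are 22 mm wide; open, the fingers measure 114 mm over their backs; the gripper's body (76 mm by 85 mm) begins 54 mm behind the grasp point. The pads swing forward as they close: fully open they stand 13 mm farther back than shut.
Start: joints at [1.063, 0.286, 1.577, -0, 1.279, -0.15], TCP at [0.236, 0.632, 0.231] pointing down, gripper open.
Joint ranges: [-2.77, 2.77], [-0.9, 2.22], [0.21, 2.48], [-1.53, 4.67], [0.24, 2.81], [-2.84, 2.84]. Speed limits (rad/s): [2.79, 2.79, 3.14, 3.14, 3.14, 3.14].

INTERFACE

Orientations are given as a unit quaternion [x, y, z, w].
In Python, from plant import ctrl, cams gives the robot as it stands.
- The arm moves only by the tool play_rows, never from a script. Its argument "steps" is a list of rows, each an object of numbers: "claw": the finger opening in cm, from 0 to 8.54; "tx", "ty", "tz": the shift along the tool's x, y, z in cm; "ax", "ay", "az": the turn, a rotation vector about the tool's x, y, z in degrees. A call has 1 to 12 rows; each row is the pose to reach, as a shift and turn from the pose commanded when the call began, along the tool's axes at that moment; what a row does not reach only later rows make up. A row lasts 1/12 s, in which the tool goes at most 41.7 mm and 7.16 degrees, less where a joint would pass 70% of its speed; a pose out of reach is approached as far as the arm can. A call with a gripper value outside its range is refused whole. The fingers move at their own pace and stop on an object; "grip_force" is the grip in N (left out, the last holds). Time passes only in rows, so rows that repeat a pose let the fingers close. It gives the time, the measured TCP pose, the force and the opening at its end, in the units of the state.
- ctrl.get_state(): the state, without advancing time (a new reading comes with each control period).
- cams.read_camera(name): name is "scene" or "side" or "wrist"; returns (picture, depth): 384x512x3 uint8, blue, green, red; 384x512 float32, m along the optical axis (not along the pixel's ray), 0 where there is no reading.
- cams.camera_model(name): a dict with "intrinsics" (3x3 intrinsics, pixels), "distortion" ([k1, k2, p1, p2, k3] as OpenCV has them; the pictures are not rectified), "rvec" (rotation vector, rad) and "tvec" (3), from world to camera coordinates, as OpenCV has them; the wrist camera has in their place "tool_from_camera" (4x4, takes a point from camera to tool coordinates, whose origin is the TCP and whose axes are the tool frame's). Camera axes: x right, y down, z forward; pixel columns grow to the right and rows downward; lengths in m; the calibration is good to about 2 mm. A picture is of the moment at which its call begins: read the wrist's pose just before it. camera_model takes no time and is no camera call.
- ctrl.sign_off(): hands the job in, once; it reports no verdict.
The state is a dict: "time": time; "qpos": joint angles; "dq": joint speeds; "joint_efforts": joint torques, N m; "eef_pos": TCP position; "tcp_rot": TCP orientation; "contact_force": force on the tool from outside, world axes, zero at the start; "wrist_torque": the same for the moment, N m; "opening": opening from 0.0 (shut) to 1.0 (fully open).
Only numpy, scipy, OpenCV 4.12 (cv2) and the standard library are available. Lean on these libraries where they do the work, as an engineer would, in place of code of your own. Each camera call takes 0.05 s, during which the arm holds its last target.

TASK

At the museum's sorting bench, take the empty white cup off the nested stack on the round wooden base: twist it about a quarter turn to free its catch and lift it out. Stand it upright in the middle of the round cork coaster and let go. Leave the other stack, whose top cup is full of stone points, alone.

Things in the scene. Friction and masses are not known exactly. Their poses are not given: they have to be found in the camera images.
- empty_cup: Empty white plastic cup, 60 g, top of its stack. Origin: centre of its underside, z up. Round foot 44 mm across from 0 to 40 mm up (hidden in the lower cup), then a wide straight-sided part 66 mm across from 40 to 85 mm, wall 3 mm, which stands out above the stack: grip its outside, in any direction. Two lugs on the foot at local +x and -x, 24 to 30 mm up, catch under tabs in the lower cup.
- stack_base: Fixed round wood block, 100 mm across, 40 high; the lower cup (66 mm across, rim 85 mm up) is fixed in it. Origin: centre of underside on the bench; tabs at local +x and -x. The empty cup starts coaxial, origin 45 mm up, x axes within 8 degrees: caught, 2 mm of upward play. Turned 60 to 120 degrees either way (it turns easily, no stop) it lifts out freely; clear after 40 mm.
- coaster: Round flat cork coaster, 90 mm diameter, 6 mm thick, fixed to the bench between the two stacks. Origin: centre of its underside, on the bench; its top is 6 mm higher.
- full_cup: Bystander: a cup of the same shape, filled with stone points, on top of the other nested stack, which has a square wooden base (100 x 100 mm, 40 mm high). Not to be moved. Origin: centre of its foot's underside, 45 mm above the bench; z up.
Not all that is in view belongs to the job. There is more than one size of the coaster; the job needs the smallest. Leave any orange look-alike of the stack_base alone.

How it is judged:
On the way:
1. the empty cup has been twisted at least 30 degrees while its foot is still in the lower cup (angle between the x axis of empty_cup and the x axis of stack_base, either way round above 0.52 rad and horizontal distance between empty_cup and stack_base below 0.012 m and z of empty_cup in the frame of stack_base below 0.085 m), for 0.04 s.
At the end, for the whole second after the job is handed in: The empty cup stands upright (within about 6 degrees) and at rest on its foot on the cork coaster, its axis within 20 mm of the coaster's centre, released; the full cup is still nested where it was (within 15 mm) (horizontal distance between empty_cup and coaster below 0.02 m and z of empty_cup in the frame of coaster between 0.003 and 0.01 m and angle between empty_cup's own z axis and vertical below 0.1 rad and linear speed of empty_cup below 0.02 m/s and distance of full_cup from where it was at the start of the episode below 0.015 m); the robot touches nothing.
It fails at once if the full cup is moved by more than 15 mm (distance of full_cup from where it was at the start of the episode above 0.015 m).
It also fails if it takes over 40 s, if anything falls off the work surface, if the arm or the gripper's body presses on something with over 40 N, if the wrist force passes 120 N, or if a joint passes its speed limit or range.

## Working session

There is one attempt and no reset: what is moved stays moved. The work goes in short steps, Python scripts to look and compute and a tool call to move; the robot and the scene stay as the last step left them, time stands still between calls to the robot, and variables do not carry over. Pictures are saved under pics/ and viewed, and the job is handed in when it is done.

Besides the shell and the picture viewer there is one more tool, called as name(argument=value, ...), one argument or row to a line, values as JSON. play_rows: Moves the arm, as the interface text tells. Its arguments: {"type":"object","properties":{"steps":{"type":"array","items":{"type":"object","properties":{"claw":{"type":"number"},"tx":{"type":"number"},"ty":{"type":"number"},"tz":{"type":"number"},"ax":{"type":"number"},"ay":{"type":"number"},"az":{"type":"number"}}}},"grip_force":{"type":"number"}},"required":["steps"]}

```bash
ls; mkdir -p pics; python3 - <<'E'
from plant import ctrl,cams
import cv2,numpy as np
s=ctrl.get_state();print(s)
for n in ("scene","side"):
    im,d=cams.read_camera(n);cv2.imwrite(f"pics/{n}0.png",im);np.save(f"{n}0.npy",d)
    print(cams.camera_model(n))
print(cams.camera_model("wrist"))
E
```

```text
pics
{'time': 0.0, 'qpos': array([ 1.06302481e+00,  2.87161552e-01,  1.57815670e+00,  6.28051571e-06,
        1.27859257e+00, -1.50006178e-01]), 'dq': array([-1.82497560e-03, -3.25432028e-04,  9.31038328e-04, -5.83924157e-05,
        1.38866736e-03, -1.35556887e-03]), 'joint_efforts': array([ 1.02975893e-03, -4.05977225e+01, -2.92629164e+01, -9.38706103e-05,
        5.83382905e-03,  9.47963628e-06]), 'eef_pos': array([0.23602986, 0.6316986 , 0.22996091]), 'tcp_rot': array([ 0.69659796, -0.12608292,  0.12554945, -0.695048  ]), 'contact_force': array([ 0.39761757, -0.51009799, -0.58256786]), 'wrist_torque': array([ 0.01474095, -0.01600413, -0.00023982]), 'opening': 0.9996670633616632}
{'intrinsics': array([[394.94027999,   0.        , 253.27936918],
       [  0.        , 394.94027999, 190.36978241],
       [  0.        ,   0.        ,   1.        ]]), 'distortion': array([-0.08342324,  0.        ,  0.        ,  0.        ,  0.        ]), 'rvec': array([ 1.63454609,  2.11489263, -0.69866115]), 'tvec': array([ 0.1786107 , -0.40308299,  1.3712689 ])}
{'intrinsics': array([[374.95908264,  
[... 248 characters left out ...]
-2.29183614,  1.21890187]), 'tvec': array([0.34983432, 0.31776836, 0.45039796])}
{'intrinsics': array([[345.90137844,   0.        , 253.41822293],
       [  0.        , 345.90137844, 192.90336772],
       [  0.        ,   0.        ,   1.        ]]), 'distortion': array([-0.09183486,  0.        ,  0.        ,  0.        ,  0.        ]), 'tool_from_camera': array([[-4.73180658e-04,  9.61928941e-01,  2.73299265e-01,
        -6.98902996e-02],
       [-2.98966828e-04, -2.73299420e-01,  9.61928967e-01,
        -1.41696677e-01],
       [ 9.99999843e-01,  3.73458767e-04,  4.16904844e-04,
        -8.32690663e-06],
       [ 0.00000000e+00,  0.00000000e+00,  0.00000000e+00,
         1.00000000e+00]])}
```

View pics/scene0.png

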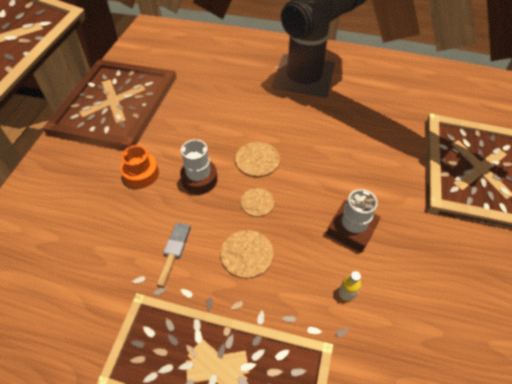

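View pics/side0.png

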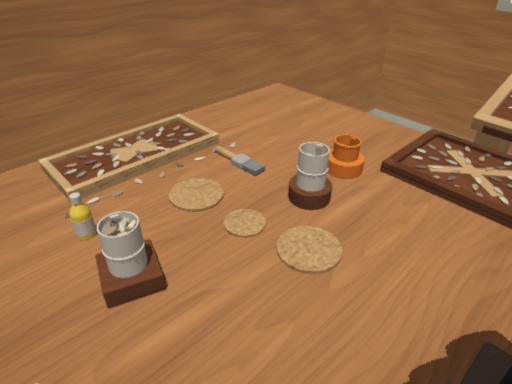

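Candidates for the cup: the white cup on the round dark base (scene 196,165; side 312,170), the full cup on the square base (scene 358,210; side 122,245), and the orange look-alike (scene 138,168). Candidates for the coaster: (258,158), (257,202) and (246,253); the middle one looks smallest. I choose the cup at (196,165) and the coaster at (257,202), then measure both.

```bash
cat > h.py <<'E'
import cv2,numpy as np
from plant import ctrl,cams
from scipy.spatial.transform import Rotation as R
def ext(n):
    m=cams.camera_model(n)
    return m,cv2.Rodrigues(np.array(m['rvec']))[0],np.array(m['tvec'])
def rays(n,px,pose=None):
    m=cams.camera_model(n)
    u=cv2.undistortPoints(np.array(px,float).reshape(-1,1,2),m['intrinsics'],m['distortion']).reshape(-1,2)
    d=np.c_[u,np.ones(len(u))]
    if n=='wrist':
        T=np.eye(4);T[:3,:3]=R.from_quat(pose[1]).as_matrix();T[:3,3]=pose[0]
        T=T@m['tool_from_camera'];return T[:3,3],d@T[:3,:3].T
    Rm=cv2.Rodrigues(np.array(m['rvec']))[0]
    return -Rm.T@np.array(m['tvec']),d@Rm
def onz(n,px,z,pose=None):
    o,d=rays(n,px,pose);return o+d*((z-o[2])/d[:,2])[:,None]
def circ(p):
    A=np.c_[2*p[:,:2],np.ones(len(p))];s=np.linalg.lstsq(A,(p[:,:2]**2).sum(1),rcond=None)[0]
    r=np.sqrt(s[2]+s[0]**2+s[1]**2);e=np.hypot(*(p[:,:2]-s[:2]).T)-r
    return s[:2],r,e.std()
E
python3 - <<'E'
from h import *
for n in('scene','side'):
    im=cv2.imread(f'pics/{n}0.png');hsv=cv2.cvtColor(im,cv2.COLOR_BGR2HSV);d=np.load(f'{n}0.npy')
    pts=[(258,158),(257,202),(246,253),(196,165),(186,180),(180,130)] if n=='scene' else [(196,194),(245,222),(309,248),(312,170),(310,195),(300,220)]
    for p in pts: print(n,p,hsv[p[1],p[0]],d[p[1],p[0]])
    # depth points -> world
    vv,uu=np.mgrid[0:384,0:512];px=np.c_[uu.ravel(),vv.ravel()]
    o,r=rays(n,px);P=(o+r*d.ravel()[:,None]).reshape(384,512,3);np.save(f'{n}P.npy',P)
    for p in pts: print(p,P[p[1],p[0]].round(3))
    c=im[110:260,110:400] if n=='scene' else im[120:320,60:380]
    cv2.imwrite(f'pics/{n}crop.png',cv2.resize(c,None,fx=2.4,fy=2.4,interpolation=cv2.INTER_CUBIC))
E
```

```text
scene (258, 158) [ 16 145 220] 1.1322119
scene (257, 202) [ 15 146 224] 1.0459328
scene (246, 253) [ 17 143 232] 0.95434403
scene (196, 165) [ 20  41 112] 0.99293923
scene (186, 180) [  9 160  51] 1.0503161
scene (180, 130) [ 13 170 214] 1.216767
(258, 158) [ 0.421 -0.06   0.01 ]
(257, 202) [ 0.567 -0.026  0.006]
(246, 253) [ 0.721 -0.014  0.008]
(196, 165) [ 0.563 -0.186  0.106]
(186, 180) [ 0.567 -0.221  0.038]
(180, 130) [ 0.36  -0.325 -0.001]
side (196, 194) [ 16 117 192] 0.87263674
side (245, 222) [ 17 119 189] 0.79418665
side (309, 248) [ 16 120 183] 0.72563237
side (312, 170) [ 18  36 155] 0.80042654
side (310, 195) [ 10 154 114] 0.8192736
side (300, 220) [ 13 141 177] 0.8112219
(196, 194) [ 0.711 -0.006  0.008]
(245, 222) [ 0.56  -0.023  0.006]
(309, 248) [ 0.414 -0.058  0.009]
(312, 170) [ 0.511 -0.173  0.095]
(310, 195) [ 0.501 -0.162  0.04 ]
(300, 220) [ 0.49  -0.12  -0.001]
```

View pics/scenecrop.png

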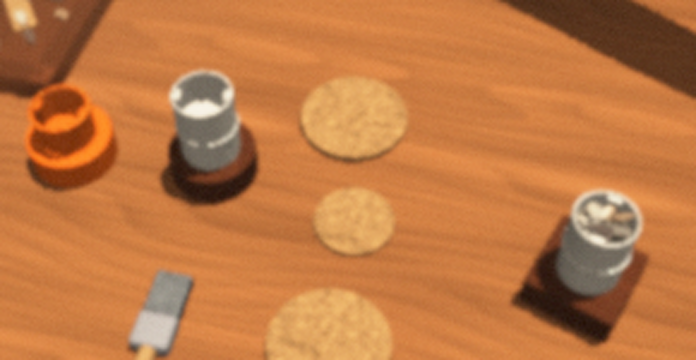

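View pics/sidecrop.png

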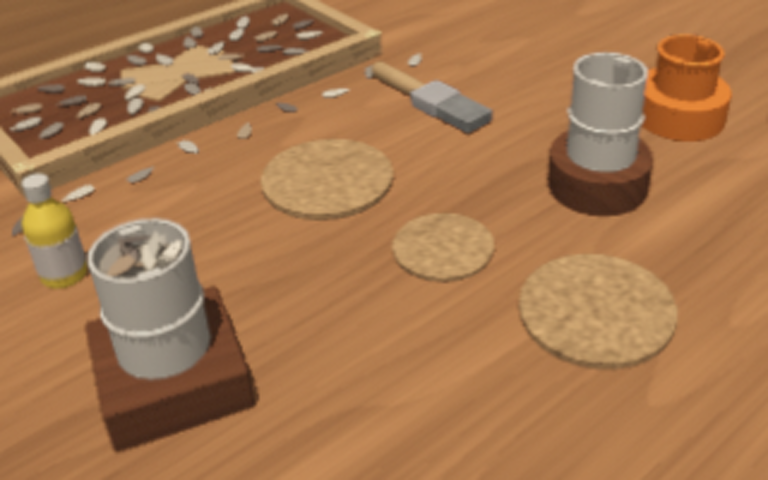

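The crops show the empty cup on the round base: scene crop (204,120), white inside. The full cup, bottle, orange base and brush are elsewhere. The middle cork disc is the smallest.

```bash
python3 - <<'E'
from h import *
for n in('scene','side'):
    im=cv2.imread(f'pics/{n}0.png');hsv=cv2.cvtColor(cv2.GaussianBlur(im,(0,0),1.),cv2.COLOR_BGR2HSV);P=np.load(f'{n}P.npy')
    for p in ([(258,158),(257,202),(246,253)] if n=='scene' else [(309,248),(245,222),(196,194)]):
        D=np.hypot(P[...,0]-P[p[1],p[0],0],P[...,1]-P[p[1],p[0],1])
        m=((hsv[...,0]>=14)&(D<.1)&(P[...,2]<.03)&(hsv[...,1]<(158 if n=='scene' else 135))).astype(np.uint8)*255
        m=cv2.morphologyEx(m,cv2.MORPH_OPEN,np.ones((5,5)));m=cv2.morphologyEx(m,cv2.MORPH_CLOSE,np.ones((7,7)))
        cs=[c for c in cv2.findContours(m,0,1)[0] if cv2.pointPolygonTest(c,p,False)>0]
        for c in cs:
            h=onz(n,cv2.convexHull(c).reshape(-1,2),.006); print(n,'coaster',p,[np.round(x,4) for x in circ(h)])
    # cup
    c0=np.array([.54,-.18])
    near=np.hypot(P[...,0]-c0[0],P[...,1]-c0[1])<.09
    for z0,z1 in((.07,.085),(.09,.105),(.105,.125)):
        q=P[near&(P[...,2]>z0)&(P[...,2]<z1)]
        q=q[np.linalg.norm(q[:,:2]-np.median(q[:,:2],0),axis=1)<.06]
        print(n,'cup',z0,len(q),[np.round(x,4) for x in circ(q)])
    m=(near&(P[...,2]>.1)).astype(np.uint8);print(m.sum(),P[near][:,2].max())
    q=P[near&(P[...,2]>.03)&(P[...,2]<.045)];print('base top bbox',q.min(0),q.max(0))
E
```

```text
scene coaster (258, 158) [array([ 0.4184, -0.0636]), np.float64(0.0635), np.float64(0.0009)]
scene coaster (257, 202) [array([ 0.5649, -0.0259]), np.float64(0.0443), np.float64(0.0006)]
scene coaster (246, 253) [array([ 0.7182, -0.0131]), np.float64(0.0638), np.float64(0.0006)]
scene cup 0.07 93 [array([ 0.5334, -0.1993]), np.float64(0.0316), np.float64(0.002)]
scene cup 0.09 175 [array([ 0.5331, -0.1994]), np.float64(0.031), np.float64(0.0025)]
scene cup 0.105 242 [array([ 0.5328, -0.1993]), np.float64(0.0313), np.float64(0.0014)]
450 0.1324839288624372
base top bbox [ 0.48756608 -0.24894694  0.03017942] [ 0.58132552 -0.1502313   0.04465317]
side coaster (309, 248) [array([ 0.4187, -0.0624]), np.float64(0.0662), np.float64(0.0012)]
side coaster (245, 222) [array([ 0.5622, -0.023 ]), np.float64(0.0464), np.float64(0.0007)]
side coaster (196, 194) [array([ 0.7183, -0.011 ]), np.float64(0.0669), np.float64(0.0016)]
side cup 0.07 161 [array([ 0.5298, -0.1979]), np.float64(0.0314), np.float64(0.0013)]
side cup 0.09 206 [array([ 0.53 , -0.198]), np.float64(0.0312), np.float64(0.001)]
side cup 0.105 425 [array([ 0.5301, -0.1975]), np.float64(0.0309), np.float64(0.0014)]
670 0.13102755423135448
base top bbox [ 0.4809302  -0.24683428  0.0301271 ] [ 0.57902317 -0.14803779  0.04492155]
```

```bash
cat >> h.py <<'E'
def rel(target,s=None):
    s=s or ctrl.get_state();Rm=R.from_quat(s['tcp_rot']).as_matrix()
    return (Rm.T@(np.array(target)-s['eef_pos'])*100).round(2)
E
python3 - <<'E'
from h import *
s=ctrl.get_state();print(R.from_quat(s['tcp_rot']).as_matrix().round(3))
for t in ((.55,.2,.231),(.5315,-.1985,.231)):print(rel(t,s))
P=np.load('sideP.npy')
for p in((346,140),(346,165),(122,215),(122,280)):print(p,P[p[1],p[0]].round(3))
E
```

```text
[[ 0.937 -0.001  0.35 ]
 [-0.35  -0.002  0.937]
 [-0.    -1.    -0.002]]
[ 44.53  -0.05 -29.45]
[ 5.675e+01  3.000e-02 -6.742e+01]
(346, 140) [ 0.57  -0.389  0.07 ]
(346, 165) [ 0.522 -0.329  0.039]
(122, 215) [0.607 0.211 0.124]
(122, 280) [0.557 0.255 0.04 ]
```

play_rows(
  steps=[
    {"tx":44.5,"tz":-29.5,"ty":0,"claw":8.54},
    {"tx":44.5,"tz":-29.5},
    {"tx":44.5,"tz":-29.5},
    {"tx":44.5,"tz":-29.5},
    {"tx":44.5,"tz":-29.5},
    {"tx":44.5,"tz":-29.5},
    {"tx":44.5,"tz":-29.5},
    {"tx":44.5,"tz":-29.5},
    {"tx":44.5,"tz":-29.5},
    {"tx":44.5,"tz":-29.5},
    {"tx":44.5,"tz":-29.5},
    {"tx":44.5,"tz":-29.5},
  ],
)

```text
invalid input at $.steps[0]: expected keys claw, tx, ty, tz, ax, ay, az
```

play_rows(
  steps=[
    {"claw":8.54,"tx":44.5,"ty":0,"tz":-29.5,"ax":0,"ay":0,"az":0},
    {"claw":8.54,"tx":44.5,"ty":0,"tz":-29.5,"ax":0,"ay":0,"az":0},
    {"claw":8.54,"tx":44.5,"ty":0,"tz":-29.5,"ax":0,"ay":0,"az":0},
    {"claw":8.54,"tx":44.5,"ty":0,"tz":-29.5,"ax":0,"ay":0,"az":0},
    {"claw":8.54,"tx":44.5,"ty":0,"tz":-29.5,"ax":0,"ay":0,"az":0},
    {"claw":8.54,"tx":44.5,"ty":0,"tz":-29.5,"ax":0,"ay":0,"az":0},
    {"claw":8.54,"tx":44.5,"ty":0,"tz":-29.5,"ax":0,"ay":0,"az":0},
    {"claw":8.54,"tx":44.5,"ty":0,"tz":-29.5,"ax":0,"ay":0,"az":0},
    {"claw":8.54,"tx":44.5,"ty":0,"tz":-29.5,"ax":0,"ay":0,"az":0},
    {"claw":8.54,"tx":44.5,"ty":0,"tz":-29.5,"ax":0,"ay":0,"az":0},
    {"claw":8.54,"tx":44.5,"ty":0,"tz":-29.5,"ax":0,"ay":0,"az":0},
    {"claw":8.54,"tx":44.5,"ty":0,"tz":-29.5,"ax":0,"ay":0,"az":0},
  ],
)

```text
time: 1.1
eef_pos: [0.5305, 0.2256, 0.2309]
tcp_rot: [0.696, -0.126, 0.126, -0.696]
contact_force: [0.7, 0.9, 0.8]
opening: 0.996
```

```bash
python3 - <<'E'
from h import *
s=ctrl.get_state();print(s['qpos'].round(2),rel((.5315,-.1985,.231),s))
E
```

```text
[ 0.23  0.07  1.82  0.    1.25 -0.99] [ 1.495e+01 -1.000e-02 -3.969e+01]
```

play_rows(
  steps=[
    {"claw":8.54,"tx":15,"ty":0,"tz":-39.7,"ax":0,"ay":0,"az":0},
    {"claw":8.54,"tx":15,"ty":0,"tz":-39.7,"ax":0,"ay":0,"az":0},
    {"claw":8.54,"tx":15,"ty":0,"tz":-39.7,"ax":0,"ay":0,"az":0},
    {"claw":8.54,"tx":15,"ty":0,"tz":-39.7,"ax":0,"ay":0,"az":0},
    {"claw":8.54,"tx":15,"ty":0,"tz":-39.7,"ax":0,"ay":0,"az":0},
    {"claw":8.54,"tx":15,"ty":0,"tz":-39.7,"ax":0,"ay":0,"az":0},
    {"claw":8.54,"tx":15,"ty":0,"tz":-39.7,"ax":0,"ay":0,"az":0},
    {"claw":8.54,"tx":15,"ty":0,"tz":-39.7,"ax":0,"ay":0,"az":0},
    {"claw":8.54,"tx":15,"ty":0,"tz":-39.7,"ax":0,"ay":0,"az":0},
    {"claw":8.54,"tx":15,"ty":0,"tz":-39.7,"ax":0,"ay":0,"az":0},
    {"claw":8.54,"tx":15,"ty":0,"tz":-39.7,"ax":0,"ay":0,"az":0},
    {"claw":8.54,"tx":15,"ty":0,"tz":-39.7,"ax":0,"ay":0,"az":0},
  ],
)

```text
time: 2.1
eef_pos: [0.5309, -0.1994, 0.2307]
tcp_rot: [-0.695, 0.128, -0.127, 0.696]
contact_force: [0.6, 0.5, -1.2]
opening: 1.002
```

```bash
python3 - <<'E'
from h import *
s=ctrl.get_state();pose=(s['eef_pos'],s['tcp_rot']);print(s['eef_pos'],s['qpos'].round(2))
im,d=cams.read_camera('wrist');cv2.imwrite('pics/w1.png',im);np.save('w1.npy',d)
vv,uu=np.mgrid[0:384,0:512];o,r=rays('wrist',np.c_[uu.ravel(),vv.ravel()],pose)
P=(o+r*d.ravel()[:,None]).reshape(384,512,3)
near=(np.hypot(P[...,0]-.5315,P[...,1]+.1985)<.05)&(d>0)
q=P[near&(P[...,2]>.122)&(P[...,2]<.14)];print(len(q),q[:,2].max(),[np.round(x,4) for x in circ(q)])
m=(near&(P[...,2]>.115)).astype(np.uint8)
c=max(cv2.findContours(m,0,1)[0],key=cv2.contourArea);h=cv2.convexHull(c).reshape(-1,2)
print([np.round(x,4) for x in circ(onz('wrist',h,.13,pose))],h.min(0),h.max(0))
print(rel((.5315,-.1985,.09),s))
E
```

```text
[ 0.53086047 -0.19939273  0.23068876] [-0.54  0.05  1.85 -0.    1.25 -1.75]
1739 0.1308460894636186 [array([ 0.5291, -0.1981]), np.float64(0.0302), np.float64(0.0022)]
[array([ 0.697 , -0.2602]), np.float64(0.1648), np.float64(0.0036)] [ 69 248] [441 383]
[ 0.04 14.07  0.11]
```

View pics/w1.png

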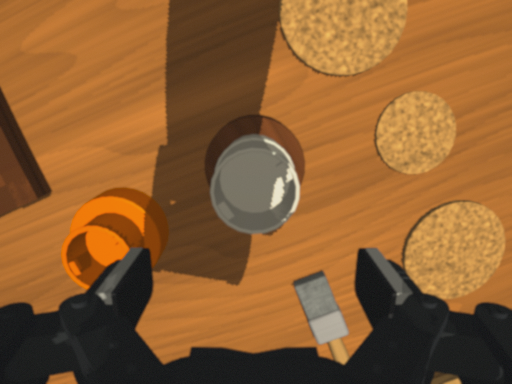

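The wrist picture shows the empty cup at (255,185), centred between the fingers, with the smallest coaster at (416,132). All three views put the cup within about 3 mm of each other, so I'm going down.

play_rows(
  steps=[
    {"claw":8.54,"tx":-0.1,"ty":3,"tz":0.1,"ax":0,"ay":0,"az":0},
    {"claw":8.54,"tx":-0.1,"ty":6,"tz":0.1,"ax":0,"ay":0,"az":0},
    {"claw":8.54,"tx":-0.1,"ty":8,"tz":0.1,"ax":0,"ay":0,"az":0},
    {"claw":8.54,"tx":-0.1,"ty":10,"tz":0.1,"ax":0,"ay":0,"az":0},
    {"claw":8.54,"tx":-0.1,"ty":11.5,"tz":0.1,"ax":0,"ay":0,"az":0},
    {"claw":8.54,"tx":-0.1,"ty":12.5,"tz":0.1,"ax":0,"ay":0,"az":0},
    {"claw":8.54,"tx":-0.1,"ty":13.5,"tz":0.1,"ax":0,"ay":0,"az":0},
    {"claw":8.54,"tx":-0.1,"ty":14,"tz":0.1,"ax":0,"ay":0,"az":0},
    {"claw":8.54,"tx":-0.1,"ty":14,"tz":0.1,"ax":0,"ay":0,"az":0},
  ],
)

```text
time: 2.9
eef_pos: [0.5305, -0.1945, 0.0904]
tcp_rot: [-0.696, 0.126, -0.125, 0.696]
contact_force: [-0.4, -1.3, -0.1]
opening: 1.0
```

```bash
python3 - <<'E'
from h import *
print(ctrl.get_state()['qpos'].round(2))
im,d=cams.read_camera('side');cv2.imwrite('pics/s2.png',cv2.resize(im[80:260,200:440],None,fx=3,fy=3))
E
```

```text
[-0.53  0.21  1.95  0.    0.99 -1.75]
```

View pics/s2.png

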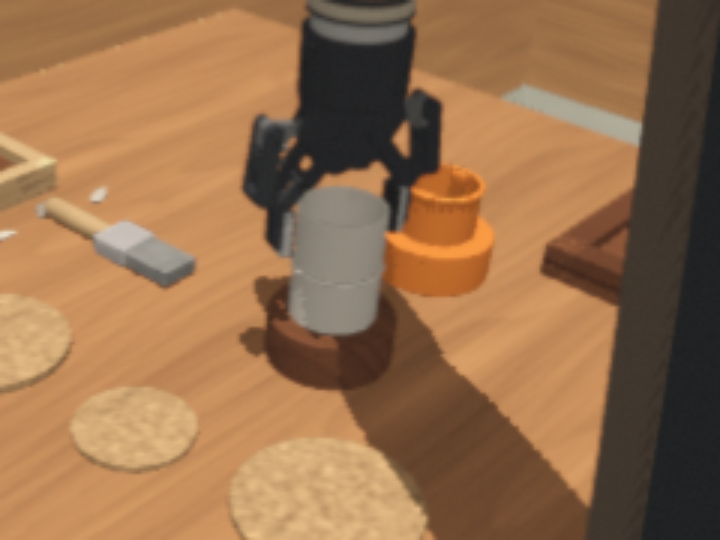

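The side view shows the fingers straddling the upper cup at (335,230), with the orange base clear. The TCP is 4 mm off in y, so I correct that, lower 4 mm and close.

play_rows(
  steps=[
    {"claw":8.54,"tx":0.1,"ty":0.2,"tz":-0.2,"ax":0,"ay":0,"az":0},
    {"claw":8.54,"tx":0.1,"ty":0.4,"tz":-0.4,"ax":0,"ay":0,"az":0},
    {"claw":8.54,"tx":0.1,"ty":0.4,"tz":-0.4,"ax":0,"ay":0,"az":0},
  ],
  grip_force=30,
)

```text
time: 3.2
eef_pos: [0.5306, -0.2003, 0.0878]
tcp_rot: [0.696, -0.126, 0.126, -0.696]
contact_force: [0.6, 0.1, 0.4]
opening: 1.002
```

```bash
python3 - <<'E'
from h import *
for _ in range(3):
    s=ctrl.get_state();print(s['eef_pos'],rel((.5303,-.1983,.086),s));
    im,d=cams.read_camera('wrist')
s=ctrl.get_state();print(s['eef_pos'])
E
```

```text
[ 0.53060678 -0.20031182  0.0877973 ] [-0.1   0.18  0.18]
[ 0.53052735 -0.20012002  0.08773604] [-0.09  0.17  0.16]
[ 0.53051445 -0.20005315  0.08773609] [-0.08  0.17  0.16]
[ 0.53052144 -0.19997125  0.08769599]
```

play_rows(
  steps=[
    {"claw":8.54,"tx":-0.1,"ty":0.1,"tz":0.15,"ax":0,"ay":0,"az":0},
    {"claw":7.6,"tx":-0.1,"ty":0.1,"tz":0.15,"ax":0,"ay":0,"az":0},
    {"claw":7.0,"tx":-0.1,"ty":0.1,"tz":0.15,"ax":0,"ay":0,"az":0},
    {"claw":6.0,"tx":-0.1,"ty":0.1,"tz":0.15,"ax":0,"ay":0,"az":0},
    {"claw":5.5,"tx":-0.1,"ty":0.1,"tz":0.15,"ax":0,"ay":0,"az":0},
    {"claw":5.5,"tx":-0.1,"ty":0.1,"tz":0.15,"ax":0,"ay":0,"az":0},
    {"claw":5.5,"tx":-0.1,"ty":0.1,"tz":0.15,"ax":0,"ay":0,"az":0},
    {"claw":5.5,"tx":-0.1,"ty":0.1,"tz":0.15,"ax":0,"ay":0,"az":0},
  ],
  grip_force=30,
)

```text
time: 4.02
eef_pos: [0.5302, -0.198, 0.0865]
tcp_rot: [0.696, -0.126, 0.126, -0.696]
contact_force: [-0.4, 0.4, 1.5]
opening: 0.754
```

```bash
python3 - <<'E'
from h import *
im,d=cams.read_camera('wrist');cv2.imwrite('pics/w3.png',im)
s=ctrl.get_state();print(s['eef_pos'],s['opening']*85.4,s['contact_force'],s['wrist_torque'])
E
```

```text
[ 0.53016825 -0.19799014  0.08654285] 64.19543034021925 [ 0.20654918 -0.15190208  1.15716244] [0.05908663 0.01036357 0.0149562 ]
```

View pics/w3.png

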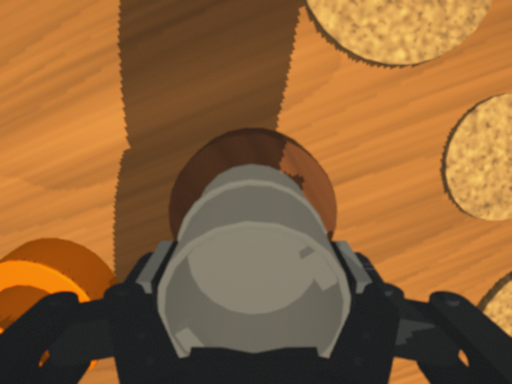

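The fingers stopped on the cup at about 64 mm with low side force. The cup's rim sits between the pads at (255,280). Twisting now.

play_rows(
  steps=[
    {"claw":5.5,"tx":0,"ty":0,"tz":0,"ax":0,"ay":6,"az":0},
    {"claw":5.5,"tx":0,"ty":0,"tz":0,"ax":0,"ay":13,"az":0},
    {"claw":5.5,"tx":0,"ty":0,"tz":0,"ax":0,"ay":20,"az":0},
    {"claw":5.5,"tx":0,"ty":0,"tz":0,"ax":0,"ay":27,"az":0},
    {"claw":5.5,"tx":0,"ty":0,"tz":0,"ax":0,"ay":34,"az":0},
    {"claw":5.5,"tx":0,"ty":0,"tz":0,"ax":0,"ay":41,"az":0},
    {"claw":5.5,"tx":0,"ty":0,"tz":0,"ax":0,"ay":48,"az":0},
    {"claw":5.5,"tx":0,"ty":0,"tz":0,"ax":0,"ay":55,"az":0},
    {"claw":5.5,"tx":0,"ty":0,"tz":0,"ax":0,"ay":62,"az":0},
    {"claw":5.5,"tx":0,"ty":0,"tz":0,"ax":0,"ay":69,"az":0},
    {"claw":5.5,"tx":0,"ty":0,"tz":0,"ax":0,"ay":76,"az":0},
    {"claw":5.5,"tx":0,"ty":0,"tz":0,"ax":0,"ay":83,"az":0},
  ],
)

```text
time: 5.07
eef_pos: [0.5301, -0.1981, 0.0866]
tcp_rot: [0.436, -0.556, 0.557, -0.436]
contact_force: [-1.0, 0.6, 0.7]
opening: 0.75
```

play_rows(
  steps=[
    {"claw":5.5,"tx":0,"ty":0,"tz":0,"ax":0,"ay":5,"az":0},
    {"claw":5.5,"tx":0,"ty":0,"tz":0,"ax":0,"ay":7,"az":0},
    {"claw":5.5,"tx":0,"ty":0,"tz":0,"ax":0,"ay":7,"az":0},
    {"claw":5.5,"tx":0,"ty":0,"tz":0,"ax":0,"ay":7,"az":0},
  ],
)

```text
time: 5.4
eef_pos: [0.5301, -0.1981, 0.0866]
tcp_rot: [0.403, -0.581, 0.581, -0.403]
contact_force: [-0.0, 0.1, 2.6]
opening: 0.757
```

```bash
python3 - <<'E'
from h import *
im,d=cams.read_camera('wrist');cv2.imwrite('pics/w4.png',im)
s=ctrl.get_state();print(s['eef_pos'],s['qpos'].round(2),s['opening']*85.4,s['contact_force'],s['wrist_torque']);print(R.from_quat(s['tcp_rot']).as_matrix().round(3))
E
```

```text
[ 0.53007142 -0.19804999  0.08655742] [-0.54  0.21  1.95 -0.    0.98 -0.18] 64.43098082543088 [ 0.22755825 -0.01610383  2.32286639] [ 0.00936204  0.07833753 -0.05119811]
[[-0.349  0.     0.937]
 [-0.937 -0.    -0.349]
 [ 0.    -1.     0.   ]]
```

View pics/w4.png

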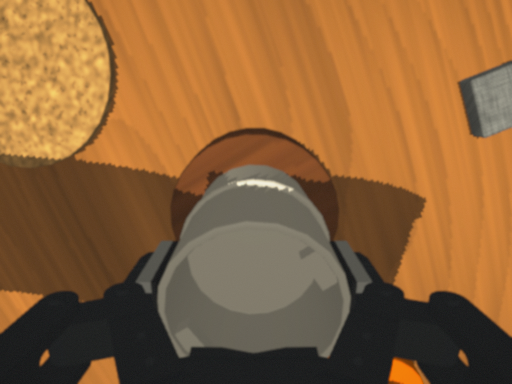

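The cup's inner highlights, at (305,252), kept their place relative to the fingers, so it turned with them by 90°. Lifting gently first and checking the force.

play_rows(
  steps=[
    {"claw":5.5,"tx":0,"ty":-0.3,"tz":0,"ax":0,"ay":0,"az":0},
    {"claw":5.5,"tx":0,"ty":-0.7,"tz":0,"ax":0,"ay":0,"az":0},
    {"claw":5.5,"tx":0,"ty":-1.2,"tz":0,"ax":0,"ay":0,"az":0},
    {"claw":5.5,"tx":0,"ty":-1.5,"tz":0,"ax":0,"ay":0,"az":0},
    {"claw":5.5,"tx":0,"ty":-1.5,"tz":0,"ax":0,"ay":0,"az":0},
  ],
)

```text
time: 5.87
eef_pos: [0.5305, -0.1982, 0.1024]
tcp_rot: [0.403, -0.58, 0.582, -0.403]
contact_force: [0.4, -0.4, -0.1]
opening: 0.75
```

Lifts freely. Continuing up.

play_rows(
  steps=[
    {"claw":5.5,"tx":0,"ty":-0.8,"tz":0,"ax":0,"ay":0,"az":0},
    {"claw":5.5,"tx":0,"ty":-2,"tz":0,"ax":0,"ay":0,"az":0},
    {"claw":5.5,"tx":0,"ty":-3.5,"tz":0,"ax":0,"ay":0,"az":0},
    {"claw":5.5,"tx":0,"ty":-5,"tz":0,"ax":0,"ay":0,"az":0},
    {"claw":5.5,"tx":0,"ty":-6,"tz":0,"ax":0,"ay":0,"az":0},
    {"claw":5.5,"tx":0,"ty":-6.5,"tz":0,"ax":0,"ay":0,"az":0},
    {"claw":5.5,"tx":0,"ty":-6.5,"tz":0,"ax":0,"ay":0,"az":0},
  ],
)

```text
time: 6.45
eef_pos: [0.5308, -0.1984, 0.1685]
tcp_rot: [0.403, -0.58, 0.582, -0.404]
contact_force: [-0.1, 0.4, -1.2]
opening: 0.749
```

```bash
python3 - <<'E'
from h import *
for n in ('scene','side'):
    im,d=cams.read_camera(n);cv2.imwrite(f'pics/{n}5.png',im)
s=ctrl.get_state();print(s['eef_pos'],s['opening']*85.4,s['contact_force'],rel((.5635,-.0245,s['eef_pos'][2])))
E
```

```text
[ 0.52973934 -0.19778698  0.16611696] 64.18601742075299 [-0.11765855  0.25918416 -1.66945172] [-17.41   0.    -2.91]
```

View pics/side5.png

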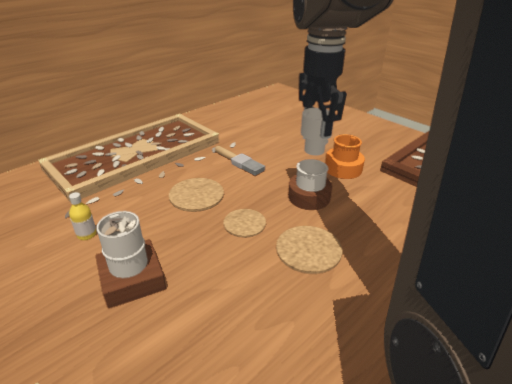

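The side view shows the cup out of the stack at (313,130), upright in the gripper. Moving over the coaster at (245,222).

play_rows(
  steps=[
    {"claw":5.5,"tx":-1,"ty":0,"tz":-0.2,"ax":0,"ay":0,"az":0},
    {"claw":5.5,"tx":-3,"ty":0,"tz":-0.5,"ax":0,"ay":0,"az":0},
    {"claw":5.5,"tx":-5.5,"ty":0,"tz":-0.9,"ax":0,"ay":0,"az":0},
    {"claw":5.5,"tx":-8,"ty":0,"tz":-1.3,"ax":0,"ay":0,"az":0},
    {"claw":5.5,"tx":-10.5,"ty":0,"tz":-1.8,"ax":0,"ay":0,"az":0},
    {"claw":5.5,"tx":-13,"ty":0,"tz":-2.2,"ax":0,"ay":0,"az":0},
    {"claw":5.5,"tx":-15,"ty":0,"tz":-2.5,"ax":0,"ay":0,"az":0},
    {"claw":5.5,"tx":-16.5,"ty":0,"tz":-2.8,"ax":0,"ay":0,"az":0},
    {"claw":5.5,"tx":-17.4,"ty":0,"tz":-2.9,"ax":0,"ay":0,"az":0},
    {"claw":5.5,"tx":-17.4,"ty":0,"tz":-2.9,"ax":0,"ay":0,"az":0},
    {"claw":5.5,"tx":-17.4,"ty":0,"tz":-2.9,"ax":0,"ay":0,"az":0},
  ],
)

```text
time: 7.47
eef_pos: [0.5634, -0.0244, 0.1657]
tcp_rot: [-0.404, 0.581, -0.581, 0.403]
contact_force: [-0.3, 0.1, -0.2]
opening: 0.748
```

```bash
python3 - <<'E'
from h import *
for n in ('scene','side'):
    im,d=cams.read_camera(n);cv2.imwrite(f'pics/{n}6.png',im);np.save(f'{n}6.npy',d)
    vv,uu=np.mgrid[0:384,0:512];o,r=rays(n,np.c_[uu.ravel(),vv.ravel()]);P=(o+r*d.ravel()[:,None])
    q=P[(np.hypot(P[:,0]-.5635,P[:,1]+.0245)<.05)&(P[:,2]>.08)&(P[:,2]<.22)]
    for a,b,R0 in((.128,.158,.022),(.168,.185,.033)):
        k=q[(q[:,2]>a)&(q[:,2]<b)]
        print(n,a,len(k),[np.round(x,4) for x in circ(k)]) if len(k)>20 else 0
    print('lowest',np.percentile(q[:,2],[0,1,2]))
s=ctrl.get_state();print(s['eef_pos'],s['opening']*85.4,s['contact_force'],rel((.5635,-.0245,.048)))
E
```

```text
scene 0.128 94 [array([ 0.5691, -0.0247]), np.float64(0.0185), np.float64(0.0018)]
scene 0.168 168 [array([ 0.5676, -0.029 ]), np.float64(0.0332), np.float64(0.0031)]
lowest [0.12260899 0.12599492 0.12760305]
side 0.128 303 [array([ 0.5623, -0.0272]), np.float64(0.0222), np.float64(0.0012)]
side 0.168 265 [array([ 0.5578, -0.0258]), np.float64(0.0325), np.float64(0.0035)]
lowest [0.12400663 0.12554375 0.1268695 ]
[ 0.5635127  -0.02536234  0.16597829] 64.2472417619229 [-0.12612222 -0.64615076 -0.70939307] [-0.09 11.8  -0.02]
```

View pics/side6.png

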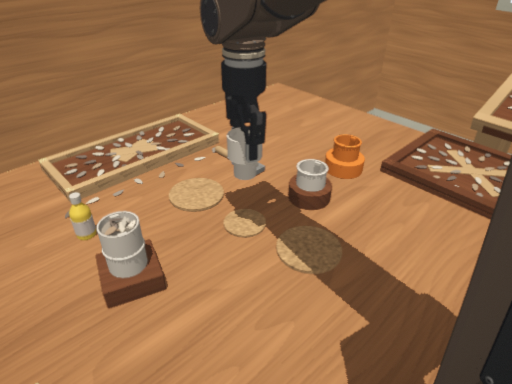

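The cup is over the coaster, bottom at z≈0.1245, and coaxial within about 3 mm in the side view. Bottom on the cork means TCP ≈0.0476, so 11.8 cm down.

play_rows(
  steps=[
    {"claw":5.5,"tx":-0.1,"ty":1,"tz":0,"ax":0,"ay":0,"az":0},
    {"claw":5.5,"tx":-0.1,"ty":3,"tz":0,"ax":0,"ay":0,"az":0},
    {"claw":5.5,"tx":-0.1,"ty":5,"tz":0,"ax":0,"ay":0,"az":0},
    {"claw":5.5,"tx":-0.1,"ty":7,"tz":0,"ax":0,"ay":0,"az":0},
    {"claw":5.5,"tx":-0.1,"ty":8.5,"tz":0,"ax":0,"ay":0,"az":0},
    {"claw":5.5,"tx":-0.1,"ty":9.5,"tz":0,"ax":0,"ay":0,"az":0},
    {"claw":5.5,"tx":-0.1,"ty":10.3,"tz":0,"ax":0,"ay":0,"az":0},
    {"claw":5.5,"tx":-0.1,"ty":10.9,"tz":0,"ax":0,"ay":0,"az":0},
    {"claw":5.5,"tx":-0.1,"ty":11.2,"tz":0,"ax":0,"ay":0,"az":0},
    {"claw":5.5,"tx":-0.1,"ty":11.4,"tz":0,"ax":0,"ay":0,"az":0},
    {"claw":5.5,"tx":-0.1,"ty":11.5,"tz":0,"ax":0,"ay":0,"az":0},
    {"claw":5.5,"tx":-0.1,"ty":11.5,"tz":0,"ax":0,"ay":0,"az":0},
  ],
)

```text
time: 8.57
eef_pos: [0.5645, -0.0239, 0.0519]
tcp_rot: [0.403, -0.581, 0.581, -0.403]
contact_force: [-0.1, -0.8, -1.6]
opening: 0.751
```

play_rows(
  steps=[
    {"claw":5.5,"tx":0,"ty":0.1,"tz":0,"ax":0,"ay":0,"az":0},
    {"claw":5.5,"tx":0,"ty":0.2,"tz":0,"ax":0,"ay":0,"az":0},
    {"claw":5.5,"tx":0,"ty":0.3,"tz":0,"ax":0,"ay":0,"az":0},
    {"claw":5.5,"tx":0,"ty":0.3,"tz":0,"ax":0,"ay":0,"az":0},
  ],
)

```text
time: 8.9
eef_pos: [0.564, -0.0238, 0.0483]
tcp_rot: [0.403, -0.581, 0.581, -0.403]
contact_force: [0.1, 1.7, 0.5]
opening: 0.755
```

```bash
python3 - <<'E'
from h import *
im,d=cams.read_camera('side');cv2.imwrite('pics/s7.png',cv2.resize(im[100:260,150:350],None,fx=3.5,fy=3.5,interpolation=cv2.INTER_CUBIC))
s=ctrl.get_state();print(s['eef_pos'],s['opening']*85.4,s['contact_force'])
E
```

```text
[ 0.56402508 -0.02378452  0.04829537] 64.23322294648995 [ 0.36864631  0.59696073 -1.1703552 ]
```

View pics/s7.png

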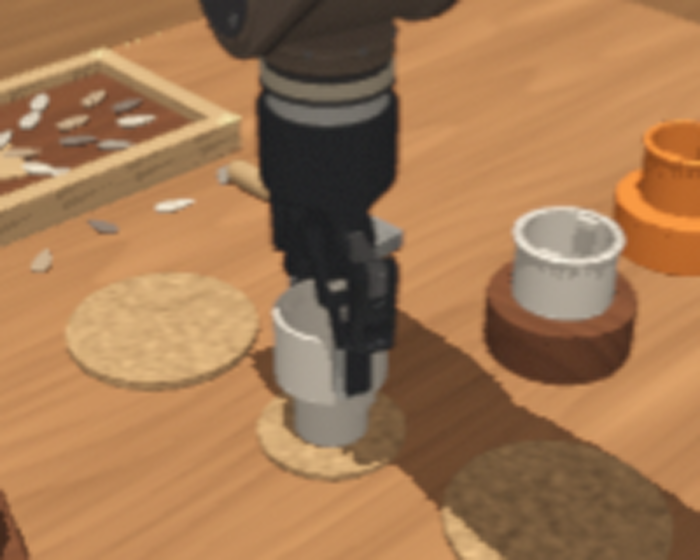

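The cup foot is at (330,430) on the coaster centre, within a millimetre of the cork. Lowering a last 1 mm at a time.

play_rows(
  steps=[
    {"claw":5.5,"tx":0,"ty":0.1,"tz":0,"ax":0,"ay":0,"az":0},
    {"claw":5.5,"tx":0,"ty":0.1,"tz":0,"ax":0,"ay":0,"az":0},
    {"claw":5.5,"tx":0,"ty":0.1,"tz":0,"ax":0,"ay":0,"az":0},
  ],
)

```text
time: 9.2
eef_pos: [0.5643, -0.0239, 0.0476]
tcp_rot: [0.403, -0.581, 0.581, -0.403]
contact_force: [0.2, -0.6, -0.0]
opening: 0.751
```

play_rows(
  steps=[
    {"claw":5.5,"tx":0,"ty":0.05,"tz":0,"ax":0,"ay":0,"az":0},
    {"claw":6.4,"tx":0,"ty":0.05,"tz":0,"ax":0,"ay":0,"az":0},
    {"claw":6.6,"tx":0,"ty":0.05,"tz":0,"ax":0,"ay":0,"az":0},
    {"claw":6.8,"tx":0,"ty":0.05,"tz":0,"ax":0,"ay":0,"az":0},
    {"claw":7.2,"tx":0,"ty":0.05,"tz":0,"ax":0,"ay":0,"az":0},
    {"claw":7.8,"tx":0,"ty":0.05,"tz":0,"ax":0,"ay":0,"az":0},
    {"claw":8.54,"tx":0,"ty":0.05,"tz":0,"ax":0,"ay":0,"az":0},
    {"claw":8.54,"tx":0,"ty":0.05,"tz":0,"ax":0,"ay":0,"az":0},
    {"claw":8.54,"tx":0,"ty":0.05,"tz":0,"ax":0,"ay":0,"az":0},
    {"claw":8.54,"tx":0,"ty":0.05,"tz":0,"ax":0,"ay":0,"az":0},
  ],
)

```text
time: 10.03
eef_pos: [0.5641, -0.0238, 0.0468]
tcp_rot: [-0.403, 0.581, -0.581, 0.403]
contact_force: [-0.0, 0.3, 0.2]
opening: 1.002
```

```bash
python3 - <<'E'
from h import *
im,d=cams.read_camera('wrist');cv2.imwrite('pics/w8.png',im)
s=ctrl.get_state();print(s['eef_pos'],s['opening']*85.4,s['contact_force'])
E
```

```text
[ 0.56408109 -0.02387207  0.04679951] 85.1615086243674 [-0.53520405 -1.1630054  -0.55326473]
```

View pics/w8.png

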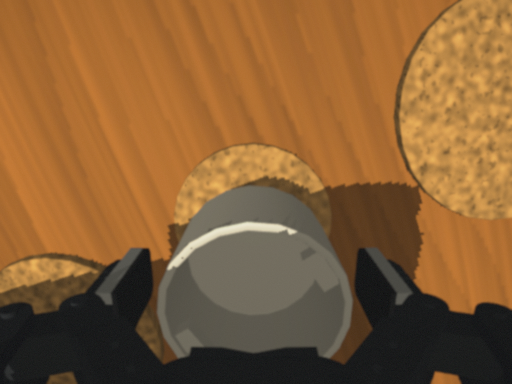

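The cup (centre 255,280) stands free with gaps on both sides and the coaster behind it. Retreating straight up.

play_rows(
  steps=[
    {"claw":8.54,"tx":0,"ty":-0.5,"tz":0,"ax":0,"ay":0,"az":0},
    {"claw":8.54,"tx":0,"ty":-1.5,"tz":0,"ax":0,"ay":0,"az":0},
    {"claw":8.54,"tx":0,"ty":-3,"tz":0,"ax":0,"ay":0,"az":0},
    {"claw":8.54,"tx":0,"ty":-5,"tz":0,"ax":0,"ay":0,"az":0},
    {"claw":8.54,"tx":0,"ty":-7,"tz":0,"ax":0,"ay":0,"az":0},
    {"claw":8.54,"tx":0,"ty":-10,"tz":0,"ax":0,"ay":0,"az":0},
    {"claw":8.54,"tx":0,"ty":-13,"tz":0,"ax":0,"ay":0,"az":0},
    {"claw":8.54,"tx":0,"ty":-16,"tz":0,"ax":0,"ay":0,"az":0},
    {"claw":8.54,"tx":0,"ty":-18,"tz":0,"ax":0,"ay":0,"az":0},
    {"claw":8.54,"tx":0,"ty":-19,"tz":0,"ax":0,"ay":0,"az":0},
    {"claw":8.54,"tx":0,"ty":-19,"tz":0,"ax":0,"ay":0,"az":0},
    {"claw":8.54,"tx":0,"ty":-19,"tz":0,"ax":0,"ay":0,"az":0},
  ],
)

```text
time: 11.08
eef_pos: [0.5639, -0.0238, 0.2368]
tcp_rot: [0.403, -0.581, 0.581, -0.403]
contact_force: [-0.4, 0.0, -1.0]
opening: 0.997
```

```bash
python3 - <<'E'
from h import *
ims=[]
for n in ('scene','side'):
    im,d=cams.read_camera(n);ims.append(im)
    vv,uu=np.mgrid[0:384,0:512];o,r=rays(n,np.c_[uu.ravel(),vv.ravel()]);P=(o+r*d.ravel()[:,None])
    q=P[(np.hypot(P[:,0]-.5635,P[:,1]+.0245)<.055)&(P[:,2]<.12)]
    for a,b in((.012,.04),(.052,.065),(.065,.085)):
        k=q[(q[:,2]>a)&(q[:,2]<b)];print(n,a,len(k),[np.round(x,4) for x in circ(k)])
    print('top',np.percentile(q[:,2],99.5))
    P0=np.load(f'{n}P.npy').reshape(-1,3)
    for Q in(P0,P):
        k=Q[(np.hypot(Q[:,0]-.6,Q[:,1]-.21)<.06)&(Q[:,2]>.09)&(Q[:,2]<.125)];print('full',k.mean(0).round(4))
cv2.imwrite('pics/f.png',np.vstack([cv2.resize(ims[0][110:290,100:420],(533,300)),cv2.resize(ims[1][120:300,60:380],(533,300))]))
s=ctrl.get_state();print(s['time'],s['eef_pos'],s['contact_force'])
E
```

```text
scene 0.012 57 [array([ 0.5712, -0.0242]), np.float64(0.0179), np.float64(0.002)]
scene 0.052 151 [array([ 0.5669, -0.0255]), np.float64(0.0313), np.float64(0.001)]
scene 0.065 223 [array([ 0.5668, -0.0252]), np.float64(0.0312), np.float64(0.0012)]
top 0.092501074460988
full [0.5942 0.2261 0.1124]
full [0.5946 0.2259 0.1125]
side 0.012 191 [array([ 0.5636, -0.0268]), np.float64(0.023), np.float64(0.0014)]
side 0.052 258 [array([ 0.5626, -0.0244]), np.float64(0.0315), np.float64(0.001)]
side 0.065 454 [array([ 0.5626, -0.0243]), np.float64(0.0312), np.float64(0.0011)]
top 0.09156692765288414
full [0.5713 0.2335 0.1115]
full [0.5714 0.2332 0.1117]
11.1833 [ 0.56296368 -0.02361121  0.23462527] [ 0.40593104 -0.54458757  0.20211572]
```

View pics/f.png

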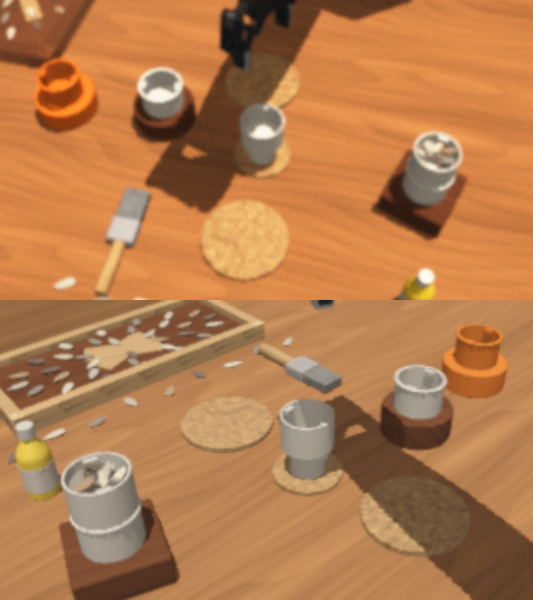

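The cup stands upright on the small coaster: upper view (263,135), lower view (307,440). Its top is at 0.092 (expected 0.091), its centre is about 2 mm off, and the full cup hasn't moved.

```bash
python3 -c "
from plant import ctrl
print(ctrl.sign_off())"
```

```text
the job is handed in; nothing more can be done
None
```

The empty white cup now stands upright on the smallest cork coaster, released. I handed the job in at about 11.2 s, and no verdict was given. I gripped it at about 64 mm opening, turned it 90° in its stack, and it lifted out freely.

**Final checks:**
- **Position:** the scene and side cameras put the cup's axis about 2 mm from the coaster centre.
- **Height:** its top is at about 0.092 m, against 0.091 expected.
- **Full cup:** it shifted less than 0.5 mm between the first and last views, which is within noise.
- **Gripper:** open, about 14 cm above the cup, touching nothing.

**Disagreements:**
- **Cameras:** they differed by up to 4 mm on the cup's position. The scene camera's fit of the cup's foot was off by 6–8 mm in x, from few points and too small a radius; the side view's fit of the foot agreed with the centre.
- **Landing:** the force reading showed no clear touchdown, so I set the cup down by height, and the later pictures confirmed it.

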